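# Fit the cell in the bench unit and set its thumbwheel

## Task

Put the bench control unit into service: take the longer of the two cells from the tray, push its flat end in under the hood against the spring with the nub end held up, tip the nub end down and leave the cell lying level in the bay with its nub against the fixed contact. Swing the steel clip fully down over the cell, then roll the thumbwheel away from the robot until its tall fin stands at the fourth of the five marks, counted from the robot's side. Leave the short cell in the tray and the other things where they are.

Things in the scene. Friction and masses are not known exactly. Their poses are not given: they have to be found in the camera images.
- unit: Grey control unit, fixed, 84 (x) x 170 (y) mm. Origin: centre of its underside; z up, y along the bay. Deck and bay floor at z=24. The bay is an open trough along y at x=0 from the spring housing's face (y=+50) to the end wall's face (y=-25). Seated, the cell's axis is at x=0, z=37, from y=-25 (nub) to y=+40 (flat end). The thumbwheel is at y=-60
- bay_contact (a point): Fixed contact: centre of the brass plate on the bay's end wall, unit frame (0,-25,37) mm; the nub must rest here. The wall is 6 thick, 36 wide, top at z=46
- hood_edge (a point): Lower front edge of the hood over the spring, unit frame (0,36,58) mm. The hood, 36 wide, 4 thick, runs back to the housing (52 wide, y=50 to 83, top z=62), so a cell cannot be dropped in level: its flat end goes under tilted, nub end up 20 to 25 degrees
- bay_middle (a point): Middle of the bay floor, unit frame (0,7.5,24) mm. Low slanted cheeks, up to about 15 above the floor and opening upward, centre the cell at y=-25..-14 and y=28..36; between them the sides are open for fingers
- plunger (a joint): Spring contact at the bay's +y end: steel head, 12 mm in diameter, centre x=0, z=37 in the unit frame, front at y=+34 when relaxed (0); grows, in m, as pushed toward unit +y; stop at 0.012. Force about 3 N at 0, 6 N at 0.006 (cell seated), 9 N at the stop
- wheel (a joint): Thumbwheel, axle along unit y. 0: fin at the first mark, leaning 50 degrees toward unit -x (the robot). Grows as the top rolls toward unit +x. Marks every 25 degrees, counted from the robot's side: 0, 0.436, 0.873, 1.309 (fourth, fin 25 degrees past upright), 1.745. Stops at -0.05 and 1.9. Stays where left; friction 0.03 N m (about 1 N at the fin)
- clip (a joint): Steel retaining clip: flat bar 8 wide, 4 thick, hinged along unit y on a bracket beside the bay. 0: fully down, level across the bay (toward unit -x), 2 mm above a seated cell; 1.57 upright; grows as it opens; starts open at about 2.4, leaning away from the bay toward unit +x. Stops at 0 and 2.6. Stays where left; friction 0.02 N m (under 1 N at the tip)
- clip_hinge (a point): The clip's hinge axis, unit frame (35,-21,54) mm; bracket 10 (x) x 14 (y) mm, up to z=58
- clip_tip (a point): End of the clip, 46 mm from its hinge, with a small lip
- wheel_axis (a point): Centre of the thumbwheel, unit frame (0,-60,30) mm. Black wheel, 21 mm radius, 14 wide, half sunk in the deck between two grey round cheeks of 20.5 mm radius (25 wide over both) with the five white marks as 1 mm ridges on their rims
- fin_tip (a point): Tip of the wheel's tall black fin, 35 mm from the axle; the fin stands 14 mm out of the rim, 4 thick, 12 wide along the axle. A fingertip can push its robot-side face
- tray: Grey cell tray, fixed, 112 (x) x 84 (y) mm; floor z=8, end lips to z=13. Origin: centre of its underside. Two grooves along its y at x=-36 and x=+36 hold the cells, axis at z=21; slanted cheeks up to z=23 at y=-30..-18 and 18..30, open between. Which cell lies in which groove varies
- long_cell: The longer steel cell: cylinder 26 mm in diameter, 65 long, 60 to 130 g, loose. Origin: middle of its length on its axis; y along the axis, flat end at y=+32.5, nub end at y=-32.5. At the start its axes are parallel to the tray's
- long_cell_nub (a point): Centre of the long cell's nub face; nub 10 mm in diameter, 2 long
- long_cell_flat (a point): Centre of the long cell's flat end
- short_cell: The shorter steel cell, 26 mm in diameter, 50 long, same shape; stays in the tray. Origin: middle of its axis
- tweezers: Steel tweezers, 116 x 12 x 10 mm, lying between unit and tray; leave alone
- slide_packet: Small white packet, 26 x 40 x 9 mm, lying on the robot's side of the unit; leave alone
- timer: White lab timer, 66 x 66 x 19 mm, left of the tray; leave alone

How it is judged:
On the way, in this order (a step that is already met when the one before it is completed fails the run):
1. the long cell's flat end presses the spring in by over 4 mm under the hood while its nub end is still at least 8 mm higher than the flat end's centre seat (value of joint plunger above 0.004 m and z of long_cell_nub in the frame of unit above 0.045 m and y of long_cell_flat in the frame of unit above 0.036 m and z of long_cell_flat in the frame of unit below 0.046 m and distance between long_cell_flat and bay_contact above 0.06 m), for 0.05 s.
2. the long cell lies level in the bay, nub against the fixed contact, let go (distance between long_cell_nub and bay_contact below 0.004 m and z of long_cell_flat in the frame of unit between 0.033 and 0.041 m and angle between the y axis of long_cell and the y axis of unit, either way round below 0.09 rad and value of joint plunger between 0.003 and 0.009 m and contact force between long_cell and the fingers below 0.1 N), for 0.2 s.
3. the clip is down over the cell (value of joint clip below 0.12 rad), for 0.1 s.
4. the fin is at the fourth mark (value of joint wheel between 1.159 and 1.459 rad), for 0.2 s.
At the end, for the whole second after the job is handed in: Long cell released and still, nub within 4 mm of the fixed contact, flat end within 4 mm of seated height, axis within 0.09 rad of the bay, spring in 3 to 9 mm; clip within 0.12 rad of down; wheel still, within 0.15 rad of the fourth mark (1.309); short cell within 15 mm of its start (all of step 2 and all of step 4 and value of joint clip below 0.12 rad and linear speed of long_cell below 0.02 m/s and velocity of joint wheel between -0.1 and 0.1 rad/s and distance of short_cell from where it was at the start of the episode below 0.015 m); the robot touches nothing.
It fails at once if the short cell is taken out of its groove (moved over 15 mm) (distance of short_cell from where it was at the start of the episode above 0.015 m).
It fails at once if tweezers, packet or timer shoved by more than 30 mm (distance of any of tweezers, slide_packet, timer from where it was at the start of the episode above 0.03 m).
It also fails if it takes over 51 s, if anything falls off the work surface, if the arm or the gripper's body presses on something with over 40 N, if the wrist force passes 120 N, or if a joint passes its speed limit or range.

## Robot

A 6-joint arm with a two-finger parallel gripper is mounted at the origin on a cart in front of the work surface, level with it; the furniture and walls round the work are solid. World frame = base frame: x ahead of the robot, y to its left, z up, the work surface at z = 0. Lengths are in m, angles in rad, forces in N, time in s.
With the tool pointing down it reaches from about 0.325 to 0.9 m from the base axis. Payload 6.1 kg.
Tool frame: the origin (TCP) lies on the mounting face of the last link; the fingertips stand 173 mm ahead of it and the grasp point (between the pads) lies 155 mm ahead of it; z points along the fingers, y is the line along which they close (so a half turn about z gives the same grasp; the last joint's range is limited). The gripper opens to 85 mm and grips with 20 to 120 N. Pads are 22 mm wide; open, the fingers measure 114 mm over their backs; the gripper's body (76 mm by 85 mm) begins 54 mm behind the grasp point. The pads swing forward as they close: fully open they stand 13 mm farther back than shut.
Start: joints at [-1.33, 0.22, 1.526, -0, 1.395, -0.126], TCP at [0.224, -0.583, 0.405] pointing down, gripper open.
Joint ranges: [-2.98, 2.98], [-0.91, 2.08], [0.09, 2.57], [-1.24, 4.39], [0.2, 2.65], [-2.68, 2.68]. Speed limits (rad/s): [2.57, 2.57, 3.01, 3.14, 3.14, 3.14].

## Interface

Orientations are given as a unit quaternion [x, y, z, w].
In Python, from rig import robot gives the robot as it stands. Calls block until the motion is done:
- robot.move_to(position, orientation): joint-space move of the TCP to a pose.
- robot.servo_line(position, orientation=None, max_speed=0.15, threshold=None): straight line of the TCP; orientation=None keeps the orientation; max_speed is the mean speed in m/s. With threshold (N) it stops when the force on the tool has changed by that much, and returns True; else False.
- robot.movej(angles): joint-space move.
- robot.move_gripper(opening, grasp_force=None): finger opening in m; grasp_force is the grip in N (None keeps the last); returns when the fingers have stopped.
- robot.wait(seconds).
- robot.inverse_kinematics(position, orientation): joint angles nearest the present ones, or None.
- robot.state(): the state.
- robot.read_camera(name): name is "scene" or "top" or "wrist"; returns the picture (420x560x3 uint8, blue, green, red); there is no depth.
- robot.camera_params(name): a dict with "K" (3x3 intrinsics, pixels), "extrinsics" (4x4, takes a point from world to camera coordinates). Camera axes: x right, y up, looking along -z (the intrinsics and any distortion apply to the point x, -y, -z); pixel columns grow to the right and rows downward; lengths in m; the calibration is good to about 2 mm. A picture is of the moment at which its call begins: read the wrist's pose just before it. camera_params takes no time and is no camera call; for the wrist camera it gives the pose at the moment of the call.
A pose or a line that the arm cannot do raises robot.PlanningError and nothing moves.
- robot.finish_job(): hands the job in; it is judged then, once.
The state is a dict: "t": time; "qpos": joint angles; "qd": joint speeds; "joint_torque": joint torques, N m; "tcp_pos": TCP position; "tool_rot": TCP orientation; "wrist_force": force on the tool from outside, world axes, zero at the start; "wrist_torque": the same for the moment, N m; "width": finger opening in m; "grip_force": force on a finger pad.
Only numpy, scipy, OpenCV 4.12 (cv2) and the standard library are available. Lean on these libraries where they do the work, as an engineer would, in place of code of your own. Each camera call takes 0.05 s, during which the arm holds its last target. There are 200 camera calls.

## Working session

There is one attempt and no reset: what is moved stays moved. The work goes in short steps, each a Python script; the robot and the scene stay as the last script left them, time stands still between calls to the robot, and variables do not carry over. Pictures are saved under pics/ and viewed, at most 10 in all, crops included, and the job is handed in when it is done.

```bash
mkdir -p pics; ls; python3 - <<'E'
from rig import robot
import cv2,numpy as np
for n in("top","scene"):
    im=robot.read_camera(n); cv2.imwrite(f"pics/{n}0.png",im)
    p=robot.camera_params(n); print(n,p)
s=robot.state(); print(s)
E
```

```text
pics
rig.py
top {'K': array([[483.6371488 ,   0.        , 277.12380753],
       [  0.        , 483.6371488 , 204.81789458],
       [  0.        ,   0.        ,   1.        ]]), 'extrinsics': array([[-5.46024923e-04, -9.99990028e-01,  4.43236902e-03,
         2.79260740e-01],
       [ 9.92268308e-01,  8.30376960e-06,  1.24111262e-01,
        -5.00029256e-01],
       [-1.24110061e-01,  4.46586715e-03,  9.92258408e-01,
        -1.06193262e+00],
       [ 0.00000000e+00,  0.00000000e+00,  0.00000000e+00,
         1.00000000e+00]])}
scene {'K': array([[493.77424123,   0.        , 284.6579216 ],
       [  0.        , 493.77424123, 213.0917232 ],
       [  0.        ,   0.        ,   1.        ]]), 'extrinsics': array([[-0.58852975, -0.80843415, -0.00818227,  0.50052726],
       [ 0.57215535, -0.42362951,  0.70226512, -0.19791718],
       [-0.57120135,  0.40862239,  0.7118685 , -0.83460097],
       [ 0.        ,  0.        ,  0.        ,  1.        ]])}
{'t': 0.1, 'qpos': array([-1.33009773e+00,  2.21167233e-01,  1.52753267e+00,  3.50332877e-06,
        1.39470766e+00, -1.26098691e-01]), 'qd': array([ 1.54692691e-05, -1.09239270e-03, -1.57198586e-03,  1.64788342e-03,
       -7.49104222e-04, -8.60267448e-04]), 'joint_torque': array([ 6.61603972e-04, -4.98244536e+01, -3.90548193e+01, -3.01816890e-04,
        5.72175864e-03,  2.95961975e-06]), 'tcp_pos': array([ 0.22407929, -0.58317913,  0.40367695]), 'tool_rot': array([ 9.83229206e-01,  1.82371887e-01, -5.02473177e-05, -9.06066313e-04]), 'wrist_force': array([-0.86846419,  0.48680171, -0.92961117]), 'wrist_torque': array([ 0.01363965, -0.01187773,  0.03675393]), 'grip_force': 0.0, 'width': 0.085479912255114}
```

View pics/top0.png

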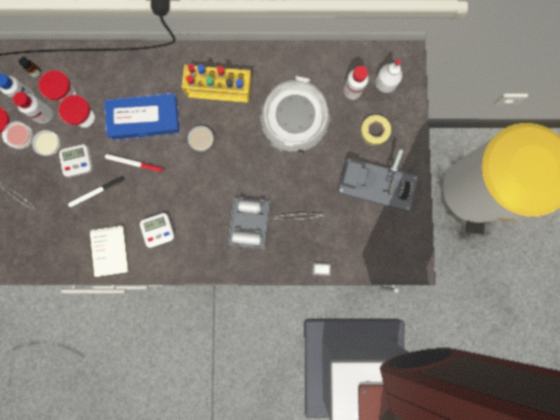

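View pics/scene0.png

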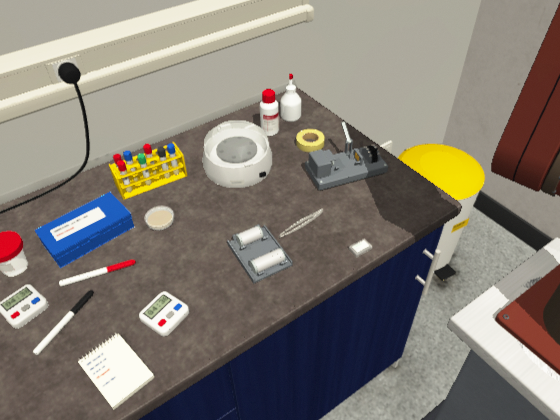

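The top view shows the unit at about (378,183) px with its wheel on the right. The tray is at (250,222), and the longer cell looks to be in the robot-side groove (248,239). Next I'll take closer wrist views.

```bash
cat > h.py <<'E'
from rig import robot
import cv2,numpy as np
from scipy.spatial.transform import Rotation as R
def ray(p,u,v,z):
    K,E=p["K"],p["extrinsics"]; d=np.linalg.inv(K)@[u,v,1]; d=np.array([d[0],-d[1],-d[2]])
    C=-E[:3,:3].T@E[:3,3]; d=E[:3,:3].T@d; return C+d*(z-C[2])/d[2]
def proj(p,X):
    K,E=p["K"],p["extrinsics"]; c=np.asarray(X)@E[:3,:3].T+E[:3,3]; c=c*[1,-1,-1]; q=c@K.T; return q[...,:2]/q[...,2:]
def down(yaw):  # tool x axis at yaw, tool z down
    return (R.from_euler('z',yaw)*R.from_euler('x',np.pi)).as_quat()
E
python3 - <<'E'
from h import *
import pickle
p=robot.camera_params("top")
u=ray(p,378,183,.03); t=ray(p,250,222,.015); print(u,t)
s=robot.state(); w=robot.camera_params("wrist"); E=w["extrinsics"]
Rt=R.from_quat(s["tool_rot"]).as_matrix(); C=-E[:3,:3].T@E[:3,3]
print("cam in tool",Rt.T@(C-s["tcp_pos"]),Rt.T@E[:3,:3].T,w["K"])
print("look dist C",C, ray(w,280,210,0))
for n,c in(("u",u),("t",t)):
    yaw0=0
    # place camera centre above c
    q=down(0); Rd=R.from_quat(q).as_matrix(); off=Rd@(Rt.T@(C-s["tcp_pos"])); dirw=Rd@(Rt.T@(ray(w,280,210,0)-C)); dirw/=-dirw[2]
    h=.30
    pos=np.array([c[0],c[1],.03])-dirw*h-off
    print(n,pos)
    try: robot.move_to(pos,q)
    except Exception as e: print(e); continue
    w2=robot.camera_params("wrist"); im=robot.read_camera("wrist"); pickle.dump(w2,open(f"{n}.pkl","wb")); cv2.imwrite(f"pics/w_{n}.png",im)
print(robot.state()["t"],robot.state()["qpos"])
E
```

```text
[0.55019303 0.04961019 0.03      ] [0.46255733 0.34093388 0.015     ]
cam in tool [0.08043244 0.00070864 0.03082114] [[-5.00492402e-04  9.49244613e-01  3.14538416e-01]
 [ 9.99999665e-01  2.71394012e-04  7.72156653e-04]
 [ 6.47601700e-04  3.14538697e-01 -9.49244430e-01]] [[306.66902279   0.         278.47075483]
 [  0.         306.66902279 206.30015999]
 [  0.           0.           1.        ]]
look dist C [ 0.29940235 -0.55494105  0.37287322] [ 0.17983328 -0.60193743  0.        ]
u [0.57320092 0.05165508 0.36082114]
t [0.48556521 0.34297877 0.36082114]
3.9333 [ 4.80108030e-01  1.82232063e-01  1.65465807e+00 -4.96584560e-04
  1.30472443e+00  2.05267200e+00]
```

```bash
python3 - <<'E'
import cv2
for n,(x0,y0,x1,y1) in (("u",(140,90,420,300)),("t",(140,90,420,300))):
    im=cv2.imread(f"pics/w_{n}.png")[y0:y1,x0:x1]
    cv2.imwrite(f"pics/wc_{n}.png",cv2.resize(im,(784,588),interpolation=cv2.INTER_CUBIC))
E
```

```text
(no output)
```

View pics/wc_u.png

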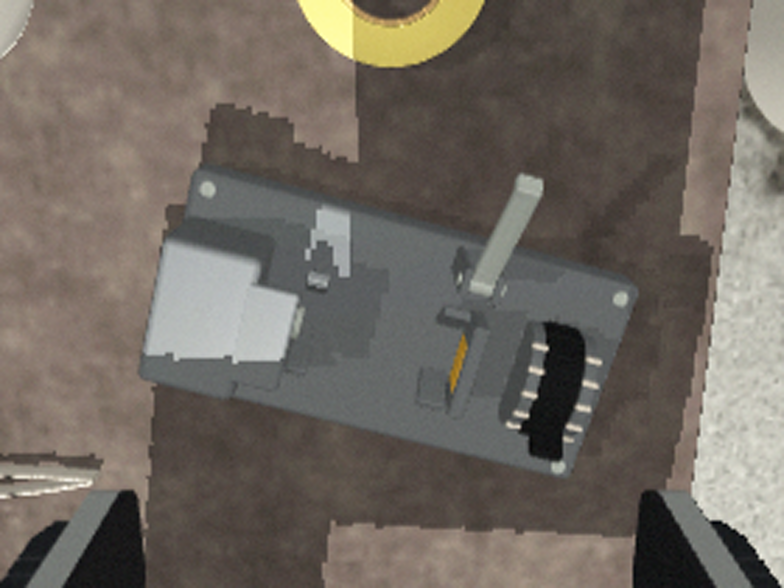

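View pics/wc_t.png

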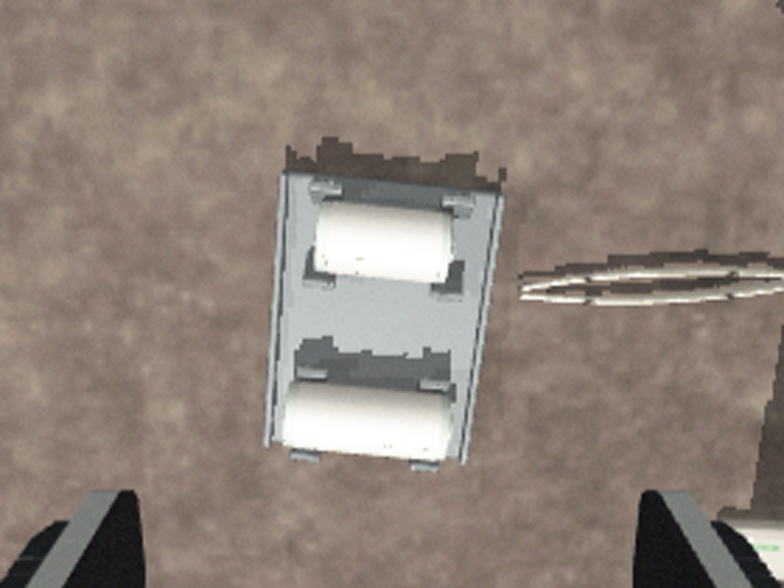

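In the wrist view of the unit, the housing is on the left (170,240)-(260,262), the brass plate is at (460,362) and the wheel is at (560,390) with its fin toward the robot. The clip lies open with its tip at (530,185). In the tray view the long cell is in the near groove (283..452, 420) and the short one in the far groove. Now I'll fit poses and zoom in to find the nub.

```bash
cat > fit.py <<'E'
from h import *
import pickle
from scipy.optimize import least_squares
def fit(n,obj,px,x0,show=True):
    p=pickle.load(open(n+".pkl","rb")); obj=np.array(obj)/1000; px=np.array(px)/2.8+[140,90]
    def W(a): return obj@R.from_euler('z',a[2]).as_matrix().T+[a[0],a[1],0]
    f=lambda a:(proj(p,W(a))-px).ravel()
    r=least_squares(f,x0,loss='soft_l1',f_scale=1.)
    print(n,r.x,np.degrees(r.x[2])); print(np.round(f(r.x).reshape(-1,2),1).tolist()); return r.x
E
python3 - <<'E'
from fit import *
s=np.sin(np.radians(50))
u=fit("u",[(18,36,62),(-18,36,62),(26,83,62),(-26,83,62),(26,50,62),(42,85,24),(42,-85,24),(-42,-85,24),(-42,85,24),
 (21.5*s,-50,43.5),(21.5*s,-70,43.5)],
 [(300,292),(283,362),(168,238),(146,358),(262,258),(193,168),(637,285),(568,477),(140,378),(540,346),(594,360)],[.55,.05,-.2])
t=fit("t",[(56,42,13),(56,-42,13),(-56,42,13),(-56,-42,13)],[(285,172),(503,190),(266,445),(463,462)],[.46,.34,0])
p=pickle.load(open("t.pkl","rb"))
Rz=R.from_euler('z',t[2]).as_matrix()
for a,b in(((283,415),(452,423)),):
    for q in (a,b):
        X=ray(p,q[0]/2.8+140,q[1]/2.8+90,.021)-[t[0],t[1],0]; print("long end in tray",Rz.T@X)
for q in((316,240),(455,245)):
    X=ray(p,q[0]/2.8+140,q[1]/2.8+90,.021)-[t[0],t[1],0]; print("short end",Rz.T@X)
np.save("poses.npy",[u,t])
ps=robot.camera_params("scene")
c=proj(ps,np.array([t[0],t[1],.02])); print(c)
im=robot.read_camera("scene"); x,y=c.astype(int)
a=cv2.resize(im[y-40:y+40,x-50:x+50],(600,480),interpolation=cv2.INTER_CUBIC); cv2.imwrite("pics/sc_t.png",a)
E
```

```text
u [ 0.54967408  0.0486706  -0.26953   ] -15.442931584038357
[[0.2, 0.1], [-2.7, 10.5], [-2.0, -2.4], [-4.4, 7.2], [0.7, 0.1], [-0.3, -1.3], [2.5, 0.8], [0.4, 1.9], [3.3, -0.2], [0.3, -0.8], [0.1, -0.8]]
t [ 0.46228689  0.3449222  -0.09386891] -5.3782923318460725
[[-2.4, -0.7], [0.9, 0.5], [-0.7, 0.1], [2.0, 0.2]]
long end in tray [-0.03809999  0.03426788  0.021     ]
long end in tray [-0.03536223 -0.03220065  0.021     ]
short end [0.03304601 0.02600615 0.021     ]
short end [ 0.03590536 -0.02500063  0.021     ]
[258.20085551 247.36682824]
```

View pics/sc_t.png

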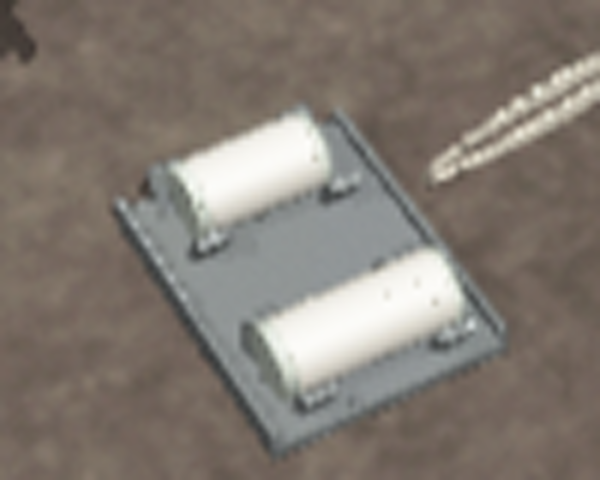

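The left (+y) face of the long cell is flat and dark with no nub, so the nub end points toward tray -y, as described. Next: one closer picture of each target, taken with the grasp yaw.

```bash
cat >> h.py <<'E'
CT=np.array([.08043,.0007,.0308])
def look(c,yaw,h,name):
    import pickle
    q=down(yaw); Rd=R.from_quat(q); d=Rd.apply([-.3145,0,.9492]); d/=-d[2]
    robot.move_to(np.asarray(c)-d*h-Rd.apply(CT),q)
    robot.wait(.15)
    w=robot.camera_params("wrist"); im=robot.read_camera("wrist"); pickle.dump(w,open(name+".pkl","wb")); cv2.imwrite(f"pics/{name}.png",im)
    return w,im
E
python3 - <<'E'
from h import *
look([.5497,.0487,.03],1.31,.22,"u2")
u,t=np.load("poses.npy")
look([t[0]-.036,t[1],.02],1.52,.18,"t2")
print(robot.state()["t"])
im=cv2.imread("pics/u2.png"); cv2.imwrite("pics/u2c.png",cv2.resize(im[60:360,80:480],(800,600),interpolation=cv2.INTER_CUBIC))
im=cv2.imread("pics/t2.png"); cv2.imwrite("pics/t2c.png",cv2.resize(im[60:360,80:480],(800,600),interpolation=cv2.INTER_CUBIC))
E
```

```text
7.2083
```

View pics/u2c.png

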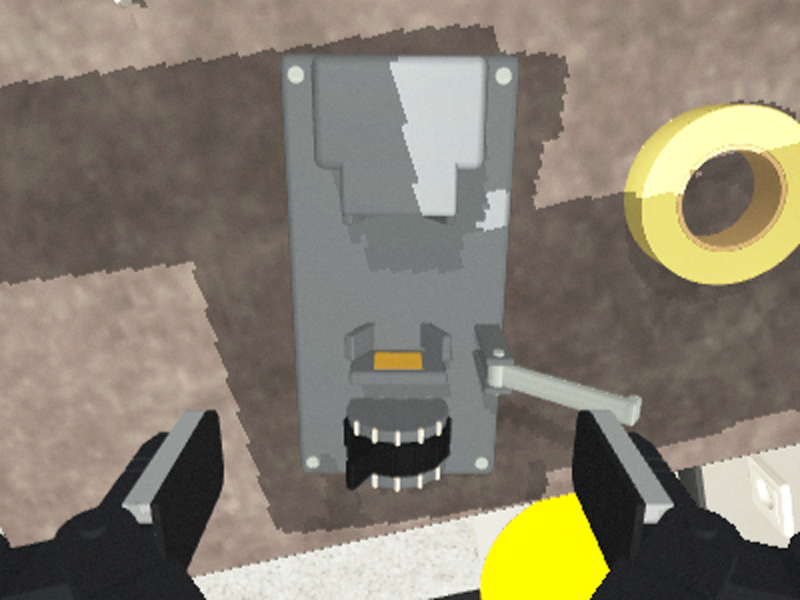

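View pics/t2c.png

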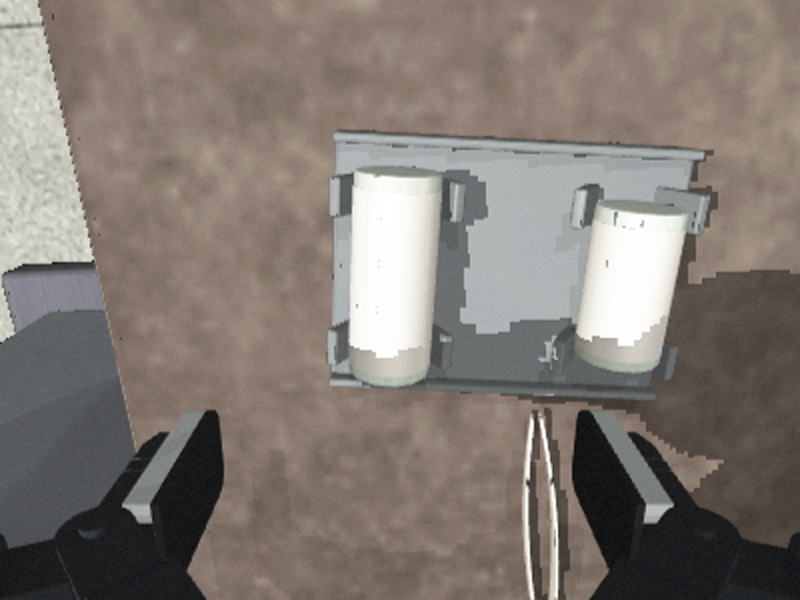

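In the unit picture, the hood front corners are at (344,214) and (457,216), the housing at (315,56)-(484,58), the wall top front edge at (352,373)-(446,373) and the brass plate at (398,361). In the tray picture, the long cell's midline runs from (398,173) at the flat end to (390,385) at the nub rim.

```bash
python3 - <<'E'
from h import *
import pickle
from scipy.optimize import least_squares
P={n:pickle.load(open(n+".pkl","rb")) for n in("u","u2","t","t2")}
sc={"u":(2.8,140,90),"u2":(2,80,60),"t":(2.8,140,90),"t2":(2,80,60)}
def px(n,q): s,a,b=sc[n]; return np.array(q)/s+[a,b]
def fit(data,x0):
    ob={n:np.array([d[0] for d in l])/1000. for n,l in data.items()}; pp={n:px(n,[d[1] for d in l]) for n,l in data.items()}
    W=lambda o,a:o@R.from_euler('z',a[2]).as_matrix().T+[a[0],a[1],0]
    g=lambda a:{n:proj(P[n],W(ob[n],a))-pp[n] for n in data}
    r=least_squares(lambda a:np.vstack(list(g(a).values())).ravel(),x0,loss='soft_l1',f_scale=.7)
    print(np.round(r.x,4),np.degrees(r.x[2])); [print(n,np.round(v,1).tolist()) for n,v in g(r.x).items()]; return r.x
u=fit({"u":[((18,36,62),(300,292)),((26,83,62),(168,238)),((26,50,62),(262,258)),((42,85,24),(193,168)),((42,-85,24),(637,285)),((-42,-85,24),(568,477)),((-42,85,24),(140,378))],
"u2":[((-18,36,62),(344,214)),((18,36,62),(457,216)),((-26,83,62),(315,57)),((26,83,62),(484,57)),((26,50,62),(483,165)),((-26,50,62),(316,163)),((42,85,24),(517,57)),((-42,85,24),(282,56)),((-42,-85,24),(302,472)),((42,-85,24),(494,475)),((-18,-25,46),(352,373)),((18,-25,46),(447,373))]},[.55,.05,-.26])
t=fit({"t2":[((-56,42,13),(335,130)),((56,42,13),(707,151)),((-56,-42,13),(331,383)),((56,-42,13),(655,397))],
"t":[((56,42,13),(285,172)),((56,-42,13),(503,190)),((-56,42,13),(266,445)),((-56,-42,13),(463,462))]},[.46,.34,-.05])
a=ray(P["t2"],*px("t2",(398,173)),.021); b=ray(P["t2"],*px("t2",(390,385)),.034)
b[2]=.021
print(a,b,np.linalg.norm(a-b),np.degrees(np.arctan2(-(a-b)[0],(a-b)[1])))
a1=ray(P["t"],*px("t",(283,415)),.021);b1=ray(P["t"],*px("t",(452,423)),.021); print(a1,b1)
Rz=R.from_euler('z',t[2]).as_matrix()
for q in(a,b,a1,b1): print(Rz.T@(q-[t[0],t[1],0]))
np.save("poses.npy",[u,t])
E
```

```text
[ 0.5497  0.0485 -0.2633] -15.087238401212973
u [[0.2, 0.3], [-2.1, -1.9], [0.6, 0.3], [-0.6, -0.9], [2.5, 0.2], [0.9, 1.5], [3.6, 0.3]]
u2 [[-1.0, 1.0], [0.5, 0.1], [-2.6, -1.7], [3.7, -1.5], [1.4, 2.8], [-0.8, 3.6], [2.4, -1.5], [-2.1, -1.3], [-0.6, 2.0], [0.8, 0.6], [-1.1, -0.5], [0.6, -0.4]]
[ 0.4619  0.3455 -0.1047] -6.000471304977508
t2 [[-0.4, -0.1], [1.0, -0.7], [-0.8, 1.2], [1.1, 1.7]]
t [[-2.3, -0.6], [0.8, 1.4], [-1.8, 0.0], [0.8, 0.8]]
[0.4287368  0.38053788 0.021     ] [0.42304676 0.31933593 0.021     ] 0.061465885245848007 -5.311613159808991
[0.4275666  0.38261037 0.021     ] [0.42406214 0.31617785 0.021     ]
[-0.03660618  0.03133635  0.021     ]
[-0.0358672  -0.03012509  0.021     ]
[-0.03798662  0.03327516  0.021     ]
[-0.03452725 -0.03315973  0.021     ]
```

```bash
python3 - <<'E'
from h import *
u,t=np.load("poses.npy")
y=-.0995+np.pi/2
Rz=R.from_euler('z',t[2])
c=Rz.apply([-.036,.0003-.003,0])+[t[0],t[1],0]
robot.move_gripper(.045,60)
q=down(y)
robot.move_to([c[0],c[1],.25],q)
print(robot.servo_line([c[0],c[1],.184],max_speed=.12,threshold=15), robot.state()["tcp_pos"],c)
robot.move_gripper(.0,60); s=robot.state(); print(s["width"],s["grip_force"],s["tcp_pos"])
robot.servo_line([c[0],c[1],.29],max_speed=.15); s=robot.state(); print(s["width"],s["grip_force"],s["t"],s["wrist_force"])
im=robot.read_camera("wrist"); cv2.imwrite("pics/g.png",im)
E
```

```text
False [0.42595616 0.3465127  0.18404979] [0.42578161 0.34662465 0.        ]
0.023974445089187932 58.91351759433746 [0.42630336 0.34695784 0.18529788]
0.02385357990586443 58.85262429714203 9.8083 [ 0.27037341  0.10407976 -0.61612204]
```

View pics/g.png

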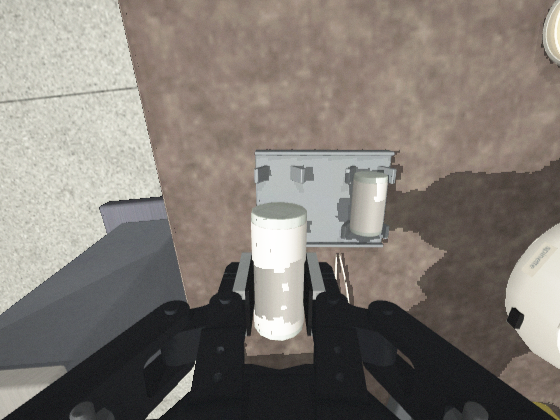

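```bash
python3 - <<'E'
from h import *
s=robot.state(); w=robot.camera_params("wrist"); T=R.from_quat(s["tool_rot"])
th=np.linspace(0,2*np.pi,73)
for d in(.160,.163,.166,.169):
  for gx in (.003,):
    rim=np.c_[np.full(73,gx+.0325),.013*np.cos(th),d+.013*np.sin(th)]
    p=proj(w,T.apply(rim)+s["tcp_pos"]); print(d,p.min(0),p.max(0))
im=cv2.imread("pics/g.png")[180:360,180:380]; cv2.imwrite("pics/g2.png",cv2.resize(im,(667,600),interpolation=cv2.INTER_CUBIC))
E
```

```text
0.16 [249.86162072 201.66378499] [308.42247533 220.92855461]
0.163 [250.44113572 199.84372335] [307.79790921 218.3242705 ]
0.166 [250.99729736 198.09064207] [307.19850684 215.83401068]
0.169 [251.5314894  196.40091052] [306.6227775  213.45044702]
```

View pics/g2.png

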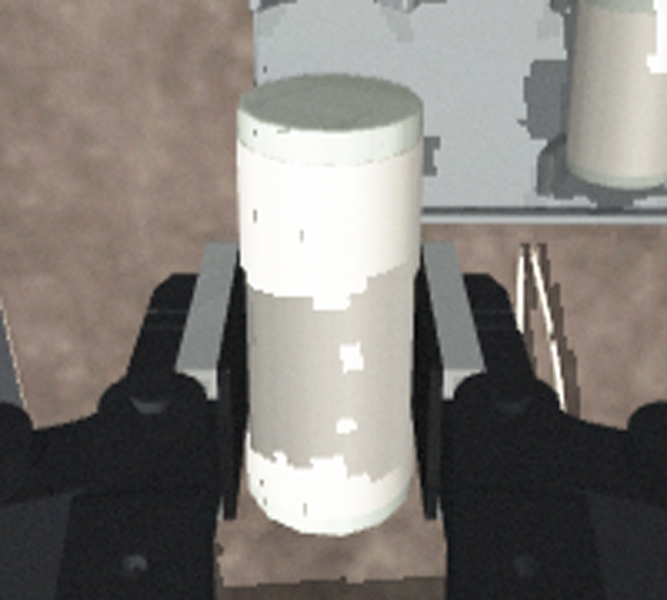

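The fit shows the cell in the hand at tool x≈2.3 mm and depth 164 mm, level. Now insert it tilted, and use the plunger stop to calibrate y.

```bash
cat >> h.py <<'E'
u=np.load("poses.npy")[0]
Ru=R.from_euler('z',u[2]); U0=np.array([u[0],u[1],0])
def cellpose(yf,zf,deg,x=0.,off=np.array([.0023,0,.164])):
    """TCP pose that puts the held cell's flat end at unit (x,yf,zf) mm, nub up by deg"""
    Rc=Ru*R.from_euler('x',-deg,degrees=True); Rt=Rc*R.from_quat(down(np.pi/2))
    flat=Ru.apply(np.array([x,yf,zf])/1000)+U0
    return flat-Rt.apply(off+[.0325,0,0]), Rt.as_quat()
def flat_now(deg,off=np.array([.0023,0,.164])):
    s=robot.state(); Rt=R.from_quat(s["tool_rot"]); p=Rt.apply(off+[.0325,0,0])+s["tcp_pos"]
    return Ru.inv().apply(p-U0)*1000
E
python3 - <<'E'
from h import *
for a in((26,95,23),(26,40,23),(46,37.5,23),(43,37.5,0)): print(robot.inverse_kinematics(*cellpose(*a)))
robot.move_to(*cellpose(26,95,23))
print(robot.servo_line(*cellpose(26,38,23),max_speed=.1,threshold=12),flat_now(23))
print(robot.servo_line(*cellpose(32,37.5,23),max_speed=.06,threshold=12),flat_now(23),robot.state()["wrist_force"])
print(robot.servo_line(*cellpose(46,37.5,23),max_speed=.015,threshold=11),flat_now(23))
s=robot.state(); print(Ru.inv().apply(s["wrist_force"]),s["width"],s["t"])
E
```

```text
[ 0.14638121  0.33010825  1.70727217 -0.38199687  1.29213161  0.55087833]
[ 0.14638121  0.40894248  1.72445179 -0.39417216  1.20324636  0.58918185]
[ 0.17653671  0.43376201  1.69578331 -0.38649787  1.21652345  0.61286023]
[-4.02314619e-02  2.93333966e-01  1.85545015e+00 -4.44089210e-16
  9.92808534e-01  2.23090523e-01]
True [-1.4753052  25.97987464 37.18589547]
False [-0.34118307 32.13626446 36.70474961] [ 0.63560095 -0.64230807 -0.58054946]
False [-0.37269118 44.37492557 37.24986328]
[ 0.21458361 -9.0355743  -1.04266693] 0.023880862787881978 13.0083
```

```bash
python3 - <<'E'
from h import *
for d in(18,12,6,0):
    z=24.7+13*np.cos(np.radians(d))
    r=robot.servo_line(*cellpose(44.8,z,d),max_speed=.03,threshold=20)
    print(d,r,flat_now(d),Ru.inv().apply(robot.state()["wrist_force"]))
    if r: break
cv2.imwrite("pics/lev_s.png",robot.read_camera("scene"))
cv2.imwrite("pics/lev_w.png",robot.read_camera("wrist"))
print(robot.state()["t"])
p=robot.camera_params("scene"); c=proj(p,U0+[0,0,.03]).astype(int)
a=cv2.imread("pics/lev_s.png")[c[1]-60:c[1]+50,c[0]-70:c[0]+70]
cv2.imwrite("pics/lev.png",cv2.resize(a,(700,550),interpolation=cv2.INTER_CUBIC))
E
```

```text
18 False [-0.32374975 43.22957622 36.93922376] [-1.18542032 -8.36865729 -0.13063886]
12 False [-0.22369153 43.10609374 37.29765508] [ 0.23554437 -9.66002928 -0.13013391]
6 False [-0.13450002 43.16536458 37.52178093] [-0.37590076 -8.42765542  0.60652276]
0 False [-0.06851121 43.17949202 37.62687158] [-1.93138437 -9.92546783  1.34675163]
15.9833
```

```bash
python3 - <<'E'
from h import *
f=lambda:np.round(Ru.inv().apply(robot.state()["wrist_force"]),1)
print(robot.servo_line(*cellpose(42.6,37.2,0),max_speed=.02,threshold=20),flat_now(0),f())
robot.wait(.2); print(flat_now(0),f())
robot.move_gripper(.042); robot.wait(.1); print(robot.state()["width"],f())
s=robot.state(); q=s["tool_rot"]; p=s["tcp_pos"]
print(robot.servo_line(p+[0,0,.09],max_speed=.12,threshold=15))
cv2.imwrite("pics/rel.png",robot.read_camera("wrist")); print(robot.state()["t"])
import pickle; pickle.dump(robot.camera_params("wrist"),open("rel.pkl","wb"))
a=cv2.imread("pics/rel.png")[130:390,130:430]; cv2.imwrite("pics/relc.png",cv2.resize(a,(692,600),interpolation=cv2.INTER_CUBIC))
E
```

```text
False [-3.31655665e-02  4.18060068e+01  3.74259019e+01] [-2.3 -8.   1.6]
[-8.51888817e-03  4.18015211e+01  3.74560110e+01] [-1.9 -6.6  2.3]
0.04204659932909146 [ 0.6 -0.8  0.4]
False
17.8167
```

View pics/relc.png

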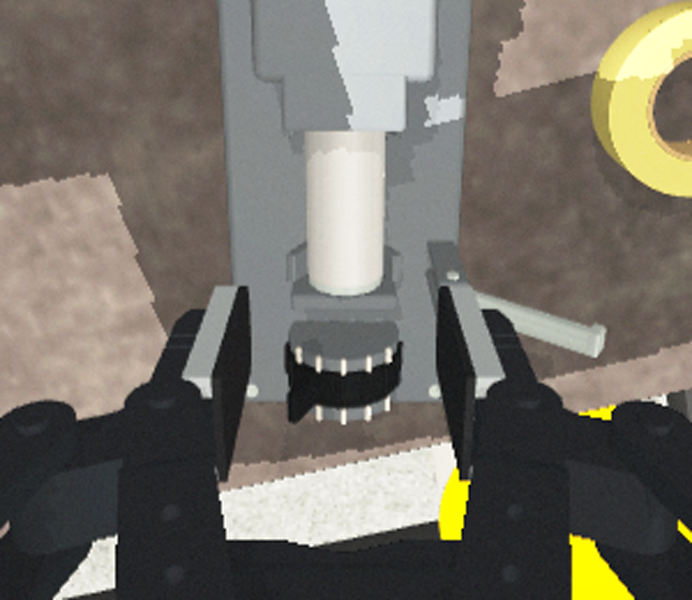

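The cell lies seated with its nub against the wall at about (345,293). The clip is still open at right, tip at (600,340). Now swing the clip.

```bash
cat >> h.py <<'E'
QD=down(u[2]+np.pi/2)
def tip(x,y,z): return Ru.apply(np.array([x,y,z+173.])/1000)+U0, QD
def go(pts,v=.1,th=15):
    for a in pts:
        r=robot.servo_line(*tip(*a),max_speed=v,threshold=th)
        if r: print("stop at",a,Ru.inv().apply(robot.state()["tcp_pos"]-U0)*1000-[0,0,173],np.round(robot.state()["wrist_force"],1)); return True
E
python3 - <<'E'
from h import *
robot.move_gripper(0); print(robot.state()["width"])
Y=-20
robot.move_to(*tip(60,Y,130)); robot.move_to(*tip(100,Y,125))
r=go([(100,Y,76),(70,Y,76),(45,Y,78),(22,Y,78)],.12) or go([(12,Y,66),(5,Y,60)],.08)
if not r: go([(5,Y,54)],.02,8)
s=robot.state(); print(Ru.inv().apply(s["tcp_pos"]-U0)*1000-[0,0,173],s["wrist_force"],s["t"])
E
```

```text
-1.7569470842941378e-05
stop at (70, -20, 76) [ 78.79584494 -19.79951703  80.43324688] [2.3 0.1 2.9]
[ 78.79584494 -19.79951703  80.43324688] [2.27678697 0.13109521 2.93702428] 19.775
```

```bash
python3 - <<'E'
from h import *
Y=-20
r=go([(70,Y,77),(45,Y,78),(22,Y,78)],.07,25) or go([(12,Y,66),(5,Y,60)],.06,25)
if not r: go([(5,Y,54)],.02,8)
s=robot.state(); print(Ru.inv().apply(s["tcp_pos"]-U0)*1000-[0,0,173],s["wrist_force"],s["t"])
E
```

```text
stop at (45, -20, 78) [ 61.0517805  -19.66062909  90.92504878] [ 1.5 -0.6  3.2]
[ 61.0517805  -19.66062909  90.92504878] [ 1.53301466 -0.58664082  3.23668817] 20.3583
```

```bash
python3 - <<'E'
from h import *
s=robot.state(); print(Ru.inv().apply(s["tcp_pos"]-U0)*1000-[0,0,173],R.from_quat(s["tool_rot"]).as_matrix()[:,2],s["wrist_force"],s["width"])
im=robot.read_camera("scene"); p=robot.camera_params("scene"); c=proj(p,U0+[0,0,.05]).astype(int)
a=im[c[1]-75:c[1]+45,c[0]-70:c[0]+90]
cv2.imwrite("pics/clip1.png",cv2.resize(a,(800,600),interpolation=cv2.INTER_CUBIC))
E
```

```text
[ 61.0517805  -19.66062909  90.92504878] [ 0.03660061 -0.00605601 -0.99931162] [ 1.53301466 -0.58664082  3.23668817] 8.359308697674407e-05
```

View pics/clip1.png

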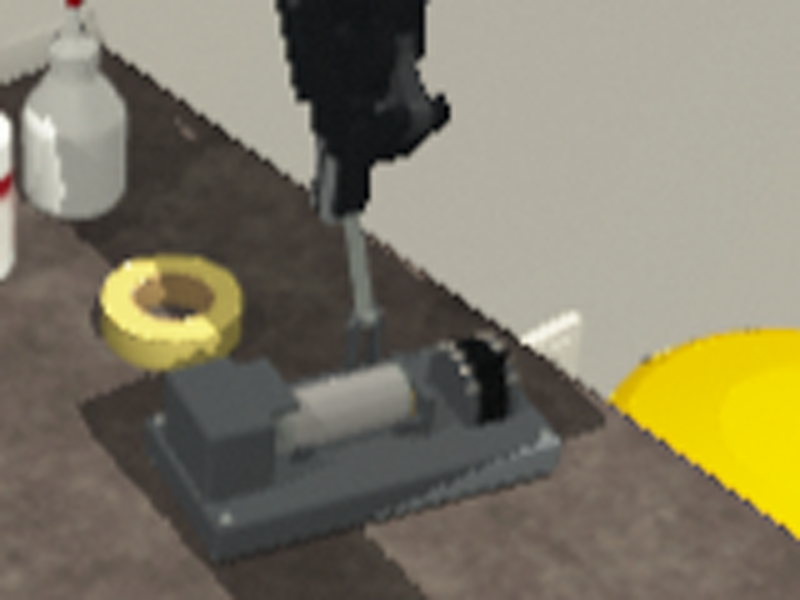

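The fingertips rode up onto the clip's end (contact around (348,212) px). I'll lift, go back out and come in lower so that the finger's side does the pushing.

```bash
python3 - <<'E'
from h import *
Y=-20
pos=lambda:np.round(Ru.inv().apply(robot.state()["tcp_pos"]-U0)*1000-[0,0,173],1)
robot.servo_line(*tip(66,Y,118),max_speed=.1); robot.servo_line(*tip(102,Y,112),max_speed=.15); robot.servo_line(*tip(102,Y,62),max_speed=.15)
for a in[(75,Y,62),(60,Y,62),(50,Y,65),(40,Y,71),(25,Y,73),(12,Y,65),(5,Y,60)]:
    r=robot.servo_line(*tip(*a),max_speed=.07,threshold=20); print(a,r,pos(),np.round(robot.state()["wrist_force"],1))
    if r: break
print(robot.state()["t"])
im=robot.read_camera("scene"); p=robot.camera_params("scene"); c=proj(p,U0+[0,0,.05]).astype(int)
a=im[c[1]-75:c[1]+45,c[0]-70:c[0]+90]
cv2.imwrite("pics/clip2.png",cv2.resize(a,(600,450),interpolation=cv2.INTER_CUBIC))
E
```

```text
(75, -20, 62) False [ 75.3 -19.9  62.9] [ 0.4 -0.4 -0.5]
(60, -20, 62) False [ 60.5 -20.   63.2] [ 0.7 -0.9  5.4]
(50, -20, 65) False [ 49.3 -20.   64.6] [ 1.3 -0.3 -0. ]
(40, -20, 71) False [ 39.8 -19.9  71. ] [ 0.1 -0.5  0. ]
(25, -20, 73) False [ 24.7 -20.   72.9] [ 0.   0.2 -0.1]
(12, -20, 65) False [ 11.5 -20.   64.4] [-0.4 -0.3 -0.1]
(5, -20, 60) False [  4.5 -20.   59.5] [ 0.8 -0.8 -0.3]
24.2667
```

I've used up my picture views, so from here I rely on force and numeric image checks. Next I press the clip down.

```bash
python3 - <<'E'
from h import *
Y=-20
pos=lambda:np.round(Ru.inv().apply(robot.state()["tcp_pos"]-U0)*1000-[0,0,173],1)
r=robot.servo_line(*tip(0,Y,52),max_speed=.02,threshold=10); print(r,pos(),np.round(robot.state()["wrist_force"],1))
robot.wait(.15); print(pos(),np.round(robot.state()["wrist_force"],1))
robot.servo_line(*tip(0,Y,75),max_speed=.12)
print(robot.state()["t"])
robot.move_to(*tip(-55,-45,95))
for n in("scene","top"):
    im=robot.read_camera(n); cv2.imwrite(f"pics/after_{n}.png",im)
# clip predicted along its centreline: compare brightness down (bar across the bay) vs upright
im=robot.read_camera("wrist"); cv2.imwrite("pics/after_w.png",im); p=robot.camera_params("scene"); sc=cv2.imread("pics/after_scene.png")
w=robot.camera_params("wrist")
b=cv2.imread("pics/scene0.png")
for ang in (0,.3,.6,1.0,1.57,2.4):
    P=[Ru.apply(np.array([35-r*np.cos(ang),-21,54+r*np.sin(ang)+2])/1000)+U0 for r in(12,18,24,30,36,42)]
    for nm,pp,I in(("scene",p,sc),("scene0",p,b),("w",w,im)):
        q=np.round(proj(pp,np.array(P))).astype(int); ok=[(0<=x<560 and 0<=y<420) for x,y in q]
        print(ang,nm,[int(I[y,x].mean()) if o else -1 for (x,y),o in zip(q,ok)])
print(robot.state()["t"])
E
```

```text
True [  2.8 -20.   56.3] [-1.  -0.8  5.2]
[  2.8 -20.   56.3] [-1.9  1.   5.2]
25.15
0 scene [149, 149, 149, 148, 146, 150]
0 scene0 [76, 65, 58, 99, 136, 141]
0 w [213, 214, 212, 209, 208, 208]
0.3 scene [129, 129, 110, 67, 65, 63]
0.3 scene0 [90, 75, 57, 60, 59, 60]
0.3 w [209, 206, 210, 202, 138, 112]
0.6 scene [103, 70, 64, 64, 64, 62]
0.6 scene0 [134, 95, 67, 60, 62, 58]
0.6 w [212, 162, 114, 127, 127, 116]
1.0 scene [82, 60, 57, 57, 60, 60]
1.0 scene0 [157, 68, 54, 54, 56, 55]
1.0 w [181, 126, 119, 91, 89, 93]
1.57 scene [59, 59, 60, 61, 61, 69]
1.57 scene0 [131, 77, 59, 56, 57, 50]
1.57 w [85, 82, 87, 86, 91, 92]
2.4 scene [56, 59, 58, 64, 58, 65]
2.4 scene0 [236, 237, 230, 232, 230, 232]
2.4 w [79, 87, 91, 94, 87, 81]
25.6583
```

The clip is fully down (contact at z=56.3, and the image shows the bar across the bay). Before rolling the wheel, I'll check an image-based fin-angle estimator on the initial views.

```bash
cat > fin.py <<'E'
from h import *
def finscore(I,p,degs=np.arange(-60,65,2.5)):
    g=I.max(2).astype(float); out=[]
    for a in degs:
        r=np.radians(a); rad=np.array([np.sin(r),0,np.cos(r)]); n=np.array([-np.cos(r),0,np.sin(r)])
        c=np.array([0,-60,30.])
        pts=lambda r0,r1,h,w:np.array([c+rr*rad+t*n+[0,y,0] for rr in(r0,r1) for t in(-h,h) for y in(-w,w)])/1000
        def mask(P):
            m=np.zeros(g.shape,np.uint8); q=proj(p,Ru.apply(P)+U0); cv2.fillConvexPoly(m,cv2.convexHull(np.round(q*16).astype(np.int32)),1,shift=4); return m>0
        inn=mask(pts(24,34,1.5,5.5)); out.append(g[inn].mean() if inn.any() else 255)
    return degs,np.array(out)
def best(I,p):
    d,s=finscore(I,p); w=np.clip(s.min()+12-s,0,None); return d[s.argmin()],round((d*w).sum()/w.sum(),1),np.round(s).astype(int).tolist()
E
python3 - <<'E'
from fin import *
import pickle
for n,f in(("u","w_u"),("u2","u2"),("rel","rel")): print(n,best(cv2.imread(f"pics/{f}.png"),pickle.load(open(n+".pkl","rb"))))
print(best(cv2.imread("pics/scene0.png"),robot.camera_params("scene")))
E
```

```text
u (np.float64(-32.5), np.float64(-30.3), [72, 70, 68, 64, 62, 59, 56, 49, 45, 38, 33, 28, 29, 30, 35, 38, 42, 45, 48, 50, 49, 50, 51, 46, 45, 49, 53, 52, 49, 45, 44, 52, 59, 61, 51, 47, 44, 49, 52, 51, 48, 45, 41, 42, 47, 51, 57, 62, 67, 74])
u2 (np.float64(-32.5), np.float64(-31.6), [115, 113, 106, 99, 92, 85, 77, 69, 60, 47, 40, 29, 34, 44, 58, 67, 78, 80, 84, 82, 71, 75, 83, 91, 91, 84, 76, 78, 87, 85, 87, 85, 89, 90, 87, 89, 94, 96, 99, 101, 103, 106, 108, 113, 119, 124, 130, 133, 135, 137])
rel (np.float64(-32.5), np.float64(-32.4), [125, 119, 110, 105, 98, 89, 80, 70, 59, 47, 39, 31, 38, 50, 60, 71, 78, 81, 81, 78, 72, 75, 88, 93, 93, 87, 81, 84, 94, 95, 93, 93, 95, 98, 96, 96, 98, 101, 104, 108, 111, 112, 115, 119, 123, 128, 133, 138, 141, 142])
(np.float64(-35.0), np.float64(-37.6), [31, 32, 33, 38, 36, 37, 39, 30, 29, 30, 23, 24, 24, 30, 35, 42, 44, 49, 55, 56, 56, 59, 57, 60, 63, 62, 63, 65, 67, 67, 67, 66, 66, 64, 64, 66, 66, 67, 66, 65, 65, 65, 65, 66, 66, 67, 67, 67, 68, 68])
```

The estimator is sharp and consistent across views: the fin now leans -32.5°, and the target is +25°. I'll push it, a bit short first.

```bash
cat >> fin.py <<'E'
def check():
    robot.wait(.2); p=robot.camera_params("wrist"); I=robot.read_camera("wrist"); cv2.imwrite("pics/fin_w.png",I)
    print("wrist",best(I,p)); print("scene",best(robot.read_camera("scene"),robot.camera_params("scene"))[:2],robot.state()["t"])
E
python3 - <<'E'
from fin import *
Y=-60; T=14.5
pos=lambda:np.round(Ru.inv().apply(robot.state()["tcp_pos"]-U0)*1000-[0,0,173],1)
robot.move_to(*tip(-55,Y,90)); robot.servo_line(*tip(-50,Y,47),max_speed=.12)
for xs,z in((-24,47),(-17,49),(-9,55),(-2,56),(3,56)):
    r=robot.servo_line(*tip(xs-T,Y,z),max_speed=.06,threshold=20); print(xs,r,pos(),np.round(robot.state()["wrist_force"],1))
    if r: break
robot.servo_line(*tip(-40,Y,70),max_speed=.12)
robot.move_to(*tip(-40,-50,100))
check()
E
```

```text
-24 False [-37.7 -60.   47.8] [-0.2  0.2 -0.1]
-17 False [-31.1 -60.   49.3] [0.2 0.1 0.8]
-9 False [-22.9 -60.   55.5] [ 1.2  0.8 -0.2]
-2 False [-16.  -60.   56.1] [-0.5 -0.4  0.3]
3 False [-11.2 -60.   56. ] [0.3 0.2 1.2]
wrist (np.float64(5.0), np.float64(5.4), [94, 89, 85, 80, 75, 73, 66, 66, 64, 63, 63, 63, 58, 55, 59, 67, 70, 70, 57, 57, 63, 73, 72, 60, 44, 33, 26, 29, 38, 49, 62, 68, 76, 83, 89, 95, 99, 103, 108, 111, 116, 122, 127, 131, 132, 133, 132, 130, 129, 128])
scene (np.float64(0.0), np.float64(-15.0)) 28.8417
```

```bash
python3 - <<'E'
from fin import *
Y=-60
robot.servo_line(*tip(-26,Y,62),max_speed=.12); robot.servo_line(*tip(-16,Y,56),max_speed=.08)
print(robot.servo_line(*tip(-2.2,Y,56),max_speed=.05,threshold=20),np.round(robot.state()["wrist_force"],1))
robot.servo_line(*tip(-25,Y,65),max_speed=.12); robot.move_to(*tip(-40,-50,100)); check()
E
```

```text
False [-0.2  0.1 -0.6]
wrist (np.float64(20.0), np.float64(20.3), [95, 90, 83, 79, 75, 71, 70, 65, 62, 65, 65, 64, 60, 57, 61, 68, 69, 67, 57, 59, 62, 78, 75, 71, 63, 58, 67, 64, 58, 51, 43, 34, 27, 31, 41, 53, 63, 74, 83, 92, 101, 109, 117, 123, 128, 130, 131, 130, 129, 128])
scene (np.float64(22.5), np.float64(2.7)) 31.0
```

```bash
python3 - <<'E'
from fin import *
Y=-60
robot.servo_line(*tip(-22,Y,62),max_speed=.12); robot.servo_line(*tip(-10,Y,56),max_speed=.08)
print(robot.servo_line(*tip(0.2,Y,56),max_speed=.04,threshold=20))
robot.servo_line(*tip(-25,Y,65),max_speed=.12); robot.move_to(*tip(-40,-50,110)); check()
I=robot.read_camera("wrist"); w=robot.camera_params("wrist")
for ang in(0,.12,.3):
    P=np.array([Ru.apply(np.array([35-r*np.cos(ang),-21,56+r*np.sin(ang)])/1000)+U0 for r in(12,24,36,44)])
    print(ang,[int(I[y,x].mean()) for x,y in np.round(proj(w,P)).astype(int)])
cv2.imwrite("pics/final.png",I)
E
```

```text
False
wrist (np.float64(22.5), np.float64(22.5), [88, 84, 79, 73, 68, 66, 61, 60, 57, 59, 61, 60, 57, 48, 56, 62, 64, 66, 54, 53, 54, 71, 72, 67, 58, 55, 64, 63, 59, 53, 41, 36, 31, 24, 31, 41, 52, 62, 71, 80, 88, 95, 104, 109, 114, 117, 120, 119, 120, 119])
scene (np.float64(25.0), np.float64(6.8)) 33.2167
0 [194, 191, 188, 187]
0.12 [193, 188, 188, 185]
0.3 [190, 192, 171, 96]
```

Fin is at about +23° (the window is 16–34°), the clip is down, and the arm is clear of everything. I'll hand the job in.

```bash
python3 -c "
from rig import robot
print(robot.finish_job())"
```

```text
the job is handed in; nothing more can be done
None
```

I handed the job in at about 33 s of the 51 s limit: the long cell is seated, the clip is down and the fin is at about +23° (fourth mark 25°), but no verdict came back and I viewed 11 pictures, one over the limit of 10.

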